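# Hang a specimen hanger in the slotted rail

## Task

Take the specimen hanger that stands on the worktop, set its foot into the open end of the raised slotted rail and slide it along until the spring catch has snapped out behind it at the stop, then let go. Be gentle: never force the hanger against the rail, the catch or the stop, and leave everything else where it is.

Things in the scene. Friction and masses are not known exactly. Their poses are not given: they have to be found in the camera images.
- hanger: Loose steel specimen hanger, about 0.16 kg, standing upright on the worktop. Origin: centre of the foot's underside; x along the foot (its running direction), z up. Foot: flat slug with round ends, 70 long (x), 26 wide (y), 8 high. Above it a flat stem 30 long (x), 6 thick (y), then a grey grip block. Same either way round (half turn about z).
- hanger_grip (a point): Centre of the hanger's grip block, 48 mm above the foot's underside; axes as the hanger's. The block is 34 long (x), 14 thick (y), and reaches from 32 to 64 mm above the underside; pinch it across its 14 mm (along y).
- cross_bar (a point): Middle of the hanger's cross bar, 24 mm above the foot's underside; axes as the hanger's. The round bar, 5 mm thick, runs along y out to +-46 and ends in two small hooks that reach y = +-62 and down to 4 mm above the underside.
- rail: Fixed aluminium slotted rail on two posts, with latch block, catch and stop. Origin on the worktop under it; x along the rail, from the open end inward; y across; z up. Overall 314 long, 84 high plus a small knob (95). Outside width 36; the latch block on the +y side reaches y = 35.
- rail_mouth (a point): Middle of the channel floor where the lips begin at the open end, 70 mm above the worktop, at x = -110 of the rail; axes as the rail's. Channel inside 28 wide (1 mm clear of the foot each side) and 10.5 high; over it two lips 3.5 thick leave a slot 10 wide for the stem. The lips run 240 mm, to a black end cap.
- tongue (a point): Middle of the loading tongue: bare channel floor, 70 long (x), 36 wide, without walls or lips, that sticks out in front of the mouth at the same height; 35 mm before rail_mouth; axes as the rail's. Put the foot down here from above and slide it in.
- first_home (a point): Channel floor 130 mm in from the mouth; axes as the rail's. The latch block (catch, and further in a rubber-faced stop in the channel) is clamped elsewhere each time, not reported: against the stop the hanger's origin is from here to 55 mm further in (x = 0 to 55). Find the stop by feel, pushing with no more than about 10 N.
- catch (a joint): Sprung roller nose (radius 6 mm) coming through the rail's +y wall. In m: 0 = out, about 0.0035 = held back by the passing foot (spring 3 to 4 N; 2 to 6 N of push along the rail), 0.007 = limit. The foot's nose meets it 68 mm before home; it springs out behind the foot's tail about 1.5 mm before the stop.
- swatch_stack: Bystander: low stack of round fabric samples, 70 dia. x 15, origin at the centre of its underside.
- jar_white: Bystander: white jar with a screw cap, 59 dia. x 71 high, origin at the centre of its underside.
- clamp_ring: Bystander: light metal clamp ring lying flat, 60 dia. x 10, origin at the centre of its underside.
- brass_tee: Bystander: brass pipe tee, 44 x 66 x 22, origin at the centre of its underside.

How it is judged (in metres and radians):
On the way, in this order (a step that is already met when the one before it is completed fails the run):
1. the hanger's foot has entered the rail at the open end: its origin is past the mouth, inside the channel (x of hanger in the frame of rail_mouth between 0 and 0.08 m and y of hanger in the frame of rail_mouth between -0.003 and 0.003 m and z of hanger in the frame of rail_mouth between -0.003 and 0.005 m), for 0.1 s.
2. the foot, inside the rail, pushes the catch back (value of joint catch above 0.0015 m and x of hanger in the frame of rail_mouth above 0.055 m), for 0.02 s.
At the end, for the whole second after the job is handed in: The hanger stands upright (within 7 degrees) in the rail's channel, within 3 mm of its middle and 4 mm of its floor, at rest and released, at the stop beyond the catch (origin more than 123 mm in from the mouth), with the catch sprung out behind it (within 1.2 mm of fully out) (x of hanger in the frame of rail_mouth above 0.123 m and y of hanger in the frame of rail_mouth between -0.003 and 0.003 m and z of hanger in the frame of rail_mouth between -0.003 and 0.004 m and value of joint catch below 0.0012 m and angle between hanger's own z axis and vertical below 0.12 rad and linear speed of hanger below 0.01 m/s); the robot touches nothing.
It fails at once if with its foot in the rail's mouth or further in, the hanger is forced against the rail, catch or stop with more than 20 N (x of hanger in the frame of rail_mouth above -0.03 m and contact force between hanger and rail above 20 N).
It fails at once if a bystander is moved by more than 30 mm (distance of any of swatch_stack, jar_white, clamp_ring, brass_tee from where it was at the start of the episode above 0.03 m).
It also fails if it takes over 64 s, if anything falls off the work surface, if the arm or the gripper's body presses on something with over 40 N, if the wrist force passes 120 N, or if a joint passes its speed limit or range.

## Robot

A 6-joint arm with a two-finger parallel gripper is mounted at the origin on the work surface; the furniture and walls round the work are solid. World frame = base frame: x ahead of the robot, y to its left, z up, the work surface at z = 0. Lengths are in m, angles in degrees, forces in N, time in s.
With the tool pointing down it reaches from about 0.2 to 0.875 m from the base axis. Payload 3.4 kg.
Tool frame: the origin (TCP) lies midway between the tips of the shut fingers; the grasp point (between the pads) lies 19 mm behind it; z points along the fingers, y is the line along which they close (so a half turn about z gives the same grasp; the last joint's range is limited). The gripper opens to 94 mm and grips with 3 to 60 N. Pads are 16 mm wide; open, the fingers measure 119 mm over their backs; the gripper's body (75 mm by 177 mm) begins 78 mm behind the grasp point.
Start: joints at [-75.459, 15.808, 86.224, -0, 77.962, -6.933], TCP at [0.211, -0.535, 0.205] pointing down, gripper open.
Joint ranges: [-165.64, 165.64], [-43.16, 119.46], [12.63, 154.43], [-67.54, 247.53], [6.08, 155.33], [-154.97, 154.97]. Speed limits (degrees/s): [147.25, 147.25, 180, 180, 180, 180].

## Interface

Orientations are given as a 3x3 rotation matrix whose columns are the frame's x, y, z axes.
In Python, from plant import status, vision, manip gives the robot as it stands.
- The arm moves only by the tool drive_tool, never from a script. Its argument "moves" is a list of rows, each a list of 3 entries, a list of its own where there are three numbers: the shift along the tool's x, y, z in cm, then the turn, a rotation vector about the tool's x, y, z in rad, then the closure, from 0 (fully open) to 1 (shut). A call has 1 to 10 rows; each row shifts and turns the commanded pose from where the row before left it, along the tool's axes as they then stand; what a row does not reach is not made up. A row lasts 1/10 s, in which the tool goes at most 50 mm and 8.59 degrees, less where a joint would pass 70% of its speed; a pose out of reach is approached as far as the arm can. A call is refused whole if a number of a shift passes 5 or a number of a turn 0.15, either way. A call with a gripper value outside its range is refused whole. The fingers move at their own pace and stop on an object; "grip_force" is the grip in N (left out, the last holds). Time passes only in rows, so rows that do not move let the fingers close. It gives the time, the measured TCP pose, the force, the opening and the grip force at its end, in the units of the state.
- status.sense(): the state, without advancing time (a new reading comes with each control period).
- vision.get_image(name): name is "scene" or "top" or "wrist"; returns (picture, depth): 480x640x3 uint8, blue, green, red; 480x640 float32, m along the optical axis (not along the pixel's ray), 0 where there is no reading.
- vision.calibration(name): a dict with "intrinsics" (3x3 intrinsics, pixels), "dist_coeffs" ([k1, k2, p1, p2, k3] as OpenCV has them; the pictures are not rectified), "T" (4x4, takes a point from camera to world coordinates). Camera axes: x right, y down, z forward; pixel columns grow to the right and rows downward; lengths in m; the calibration is good to about 2 mm. A picture is of the moment at which its call begins: read the wrist's pose just before it. calibration takes no time and is no camera call; for the wrist camera it gives the pose at the moment of the call.
- manip.sign_off(): hands the job in; it is judged then, once.
The state is a dict: "t": time; "q": joint angles; "dq": joint speeds; "tau": joint torques, N m; "ee_pos": TCP position; "tool_rot": TCP orientation; "wrist_force": force on the tool from outside, world axes, zero at the start; "ft_torque": the same for the moment, N m; "grip_width": opening from 0.0 (shut) to 1.0 (fully open); "finger_force": force on a finger pad.
Only numpy, scipy, OpenCV 4.12 (cv2) and the standard library are available. Lean on these libraries where they do the work, as an engineer would, in place of code of your own. Each camera call takes 0.05 s, during which the arm holds its last target. There are 200 camera calls.

## Working session

There is one attempt and no reset: what is moved stays moved. The work goes in short steps, Python scripts to look and compute and a tool call to move; the robot and the scene stay as the last step left them, time stands still between calls to the robot, and variables do not carry over. Pictures are saved under pics/ and viewed, at most 10 in all, crops included, and the job is handed in when it is done.

Besides the shell and the picture viewer there is one more tool, called after "Request:" as name([rows], argument=value, ...), one row to a line, values as JSON. drive_tool: Moves the arm, as the interface text tells. Its arguments: {"type":"object","properties":{"moves":{"type":"array","items":{"type":"array"}},"grip_force":{"type":"number"}},"required":["moves"]}

```bash
ls; mkdir -p pics
python3 - <<'E'
from plant import status, vision
import cv2,numpy as np
print(status.sense())
for n in ("scene","top"):
    p,d=vision.get_image(n); c=vision.calibration(n)
    cv2.imwrite(f"pics/{n}0.png",p); np.savez(f"{n}0.npz",p=p,d=d,K=c["intrinsics"],D=c["dist_coeffs"],T=c["T"])
    print(n,np.round(c["T"],3).tolist(),np.round(c["intrinsics"],1).tolist())
E
```

```text
pics
{'t': 0.0, 'q': array([-7.54602554e+01,  1.58485460e+01,  8.62948039e+01, -1.57068631e-04,
        7.79610948e+01, -6.93400828e+00]), 'dq': array([ 0.01593841,  0.09957225, -0.05215024,  0.01490158,  0.00132956,
        0.15827871]), 'tau': array([ 1.17162723e-03, -4.04579866e+01, -2.37228137e+01,  7.01327599e-02,
        3.43991490e-02, -1.36619278e-04]), 'ee_pos': array([ 0.21033313, -0.53454361,  0.20459844]), 'tool_rot': array([[ 9.30585204e-01,  3.66075083e-01, -4.60237851e-04],
       [ 3.66075307e-01, -9.30583558e-01,  1.76384940e-03],
       [ 2.17411536e-04, -1.80989386e-03, -9.99998339e-01]]), 'wrist_force': array([ 0.56476388,  0.57865521, -0.63096873]), 'ft_torque': array([ 0.02883896,  0.00163381, -0.0182053 ]), 'finger_force': 0.0, 'grip_width': 0.9992913918058439}
scene [[-0.651, -0.495, 0.576, -0.137], [-0.759, 0.435, -0.484, 0.429], [-0.011, -0.752, -0.659, 0.798], [0.0, 0.0, 0.0, 1.0]] [[593.6, 0.0, 317.1], [0.0, 593.6, 242.3], [0.0, 0.0, 1.0]]
top [[-0.022, -0.988, 0.15, 0.359], [-1.0, 0.021, -0.007, -0.105], [0.004, -0.15, -0.989, 0.916], [0.0, 0.0, 0.0, 1.0]] [[514.7, 0.0, 323.8], [0.0, 514.7, 239.4], [0.0, 0.0, 1.0]]
```

View pics/top0.png

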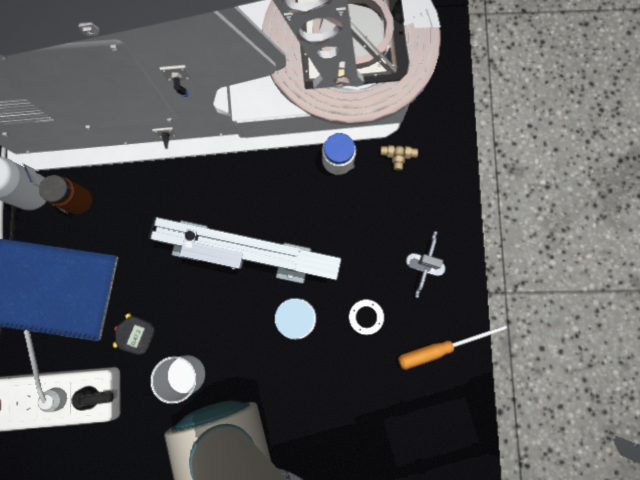

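View pics/scene0.png

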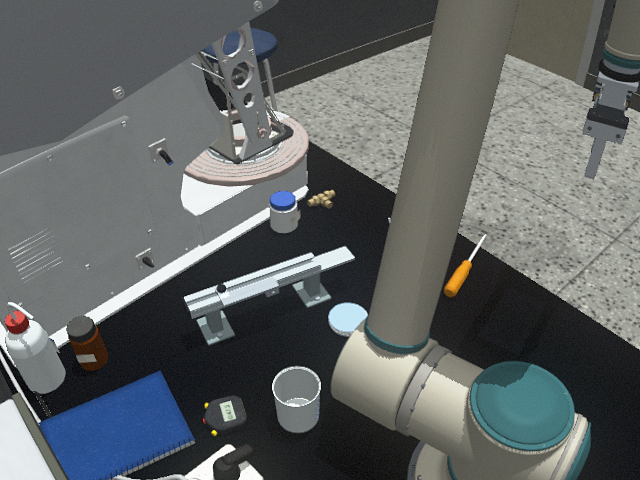

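The top view shows the hanger at about (427,264). The rail runs from its tongue at the right end (~(325,266)) to the end cap at left (~(155,229)), with the latch block on the lower side. In the scene view the rail spans (190,300) to (350,255), and the arm hides the hanger. Next I'll turn the top depth into points.

```bash
cat > h.py <<'E'
import numpy as np,cv2
from plant import status,vision
def cloud(p,d,K,D,T):
    h,w=d.shape; u,v=np.meshgrid(np.arange(w),np.arange(h))
    n=cv2.undistortPoints(np.stack([u,v],-1).reshape(-1,1,2).astype(np.float64),np.array(K),np.array(D)).reshape(h,w,2)
    P=np.dstack([n[...,0]*d,n[...,1]*d,d]); W=P@np.array(T)[:3,:3].T+np.array(T)[:3,3]
    W[d==0]=np.nan
    return W
def shot(n,name=None):
    c=vision.calibration(n); p,d=vision.get_image(n)
    if name: cv2.imwrite(f"pics/{name}.png",p)
    return p,d,cloud(p,d,c["intrinsics"],c["dist_coeffs"],c["T"]),c
def rect(Q):
    (c,s,a)=cv2.minAreaRect(Q.astype(np.float32)*1000); b=cv2.boxPoints((c,s,a)); e=b[1]-b[0] if np.linalg.norm(b[1]-b[0])>np.linalg.norm(b[2]-b[1]) else b[2]-b[1]
    return np.round(c,1),np.round(s,1),round(float(np.degrees(np.arctan2(e[1],e[0]))),2)
E
python3 - <<'E'
from h import *
z=np.load("top0.npz"); W=cloud(**z)
def reg(name,v0,v1,u0,u1,zl,zh):
    Q=W[v0:v1,u0:u1].reshape(-1,3); Q=Q[(Q[:,2]>zl)&(Q[:,2]<zh)]
    print(name,len(Q),np.round(np.median(Q,0),4),rect(Q[:,:2]))
    return Q
reg("rail all",210,285,145,345,.062,.092)
reg("rail lips",210,285,145,345,.079,.09)
reg("tongue",245,285,305,345,.062,.075)
reg("knob",225,245,180,200,.089,.1)
reg("grip",250,280,400,460,.05,.08)
reg("foot",245,285,400,460,.004,.014)
reg("hanger",225,305,400,460,.015,.03)
for n,b in dict(sw=(295,342,270,320),jar=(130,176,320,358),ring=(295,338,345,388),tee=(140,172,378,420)).items(): reg(n,*b,.005,.1)
E
```

```text
rail all 4850 [0.4701 0.0344 0.082 ] (array([465.8,  20.7]), array([313. ,  54.9]), 76.41)
rail lips 3024 [0.4753 0.0602 0.0836] (array([473.7,  53.9]), array([244.8,  54.7]), 76.35)
tongue 741 [ 0.4449 -0.106   0.0687] (array([ 445. , -104.7]), array([59.3, 36.3]), 76.72)
knob 80 [0.4951 0.1053 0.0934] (array([492.8, 106. ]), array([14.4, 18.5]), -5.81)
grip 208 [ 0.4479 -0.2896  0.0618] (array([ 447.9, -290.6]), array([35.7, 15.6]), 74.4)
foot 299 [ 0.4456 -0.278   0.0066] (array([ 448.2, -290.4]), array([64.8, 43.3]), 47.28)
hanger 128 [ 0.4386 -0.2863  0.0245] (array([ 444.9, -282.1]), array([ 17.6, 105.8]), -19.09)
sw 1277 [ 0.3586 -0.0586  0.0138] (array([358.6, -58. ]), array([67.7, 66.9]), 89.09)
jar 1389 [ 0.6432 -0.1393  0.0666] (array([ 656. , -142.7]), array([68.1, 86.6]), -0.78)
ring 556 [ 0.3588 -0.1815  0.0087] (array([ 358.4, -181.6]), array([57.8, 58.6]), -1.31)
tee 499 [ 0.6502 -0.2496  0.0152] (array([ 643.9, -250.7]), array([67.2, 43.2]), 84.17)
```

Request:
drive_tool([
  [[3.1,-1.4,0],[0,0,0],0],
  [[3.1,-1.4,0],[0,0,0],0],
  [[3.1,-1.4,0],[0,0,0],0],
  [[3.1,-1.4,0],[0,0,0],0],
  [[3.1,-1.4,0],[0,0,0],0],
  [[3.1,-1.4,0],[0,0,0],0],
  [[3.1,-1.4,0],[0,0,0],0],
  [[3.1,-1.4,0],[0,0,0],0],
  [[3.1,-1.4,0],[0,0,0],0],
  [[3.1,-1.4,0],[0,0,0],0],
])

```text
t: 1.1
ee_pos: [0.4483, -0.2901, 0.2051]
tool_rot: [[0.931, 0.366, -0.001], [0.366, -0.931, 0.0], [-0.0, -0.001, -1.0]]
wrist_force: [0.9, -0.7, 0.4]
grip_width: 0.998
finger_force: 0.0
```

Request:
drive_tool([
  [[0,0,0],[0,0,-0.14],0],
  [[0,0,0],[0,0,-0.14],0],
  [[0,0,0],[0,0,-0.14],0],
  [[0,0,0],[0,0,-0.14],0],
  [[0,0,0],[0,0,-0.14],0],
  [[0,0,0],[0,0,-0.14],0],
  [[0,0,0],[0,0,-0.06],0],
  [[0,0,0],[0,0,0],0],
  [[0,0,0],[0,0,0],0],
])

```text
t: 2.0
ee_pos: [0.4476, -0.2912, 0.2052]
tool_rot: [[0.293, 0.956, -0.0], [0.956, -0.293, 0.0], [0.0, -0.001, -1.0]]
wrist_force: [-0.1, 0.5, 0.3]
grip_width: 0.999
finger_force: 0.0
```

Run:
```python
from h import *
s=status.sense(); print(s["t"],s["ee_pos"],s["tool_rot"].round(3).tolist(),s["wrist_force"])
p,d,W,c=shot("wrist","w1"); np.savez("w1.npz",p=p,d=d,W=W,T=c["T"]); print(np.round(c["T"],3).tolist(), c["intrinsics"][0][0])
for zl,zh in((.055,.075),(.018,.03),(.004,.014)):
    m=((W[...,2]>zl)&(W[...,2]<zh)&(abs(W[...,0]-.448)<.1)&(abs(W[...,1]+.29)<.1))
    Q=W[m]; print(zl,len(Q),np.median(Q,0).round(4),rect(Q[:,:2]))
# obstacles around rail, from top
z=np.load("top0.npz"); T=cloud(**z)
m=(T[...,2]>.1)&(T[...,1]>-.1)&(T[...,1]<.2)&(T[...,0]>.4)
print("machine min x",[ (y,T[m&(abs(T[...,1]-y)<.02)][:,0].min().round(3)) for y in (-.05,0,.05,.1,.15)])
```

```text
2.0 [ 0.44757713 -0.2912217   0.20517571] [[0.293, 0.956, -0.0], [0.956, -0.293, 0.0], [0.0, -0.001, -1.0]] [-0.06910282  0.49264346  0.28658683]
[[0.956, -0.284, -0.076, 0.47], [-0.294, -0.924, -0.245, -0.219], [-0.001, 0.256, -0.967, 0.386], [0.0, 0.0, 0.0, 1.0]] 404.3261284192002
0.055 790 [ 0.4512 -0.2887  0.0648] (array([ 451. , -289.4]), array([34., 16.]), 70.91)
0.018 488 [ 0.4535 -0.2876  0.0269] (array([ 453.1, -283.8]), array([17.5, 96.6]), -19.19)
0.004 1639 [ 0.4411 -0.2651  0.0098] (array([ 441.3, -273.6]), array([ 84.6, 239.7]), -32.49)
machine min x [(-0.05, np.float64(0.687)), (0, np.float64(0.682)), (0.05, np.float64(0.677)), (0.1, np.float64(0.664)), (0.15, np.float64(0.666))]
```

View pics/w1.png

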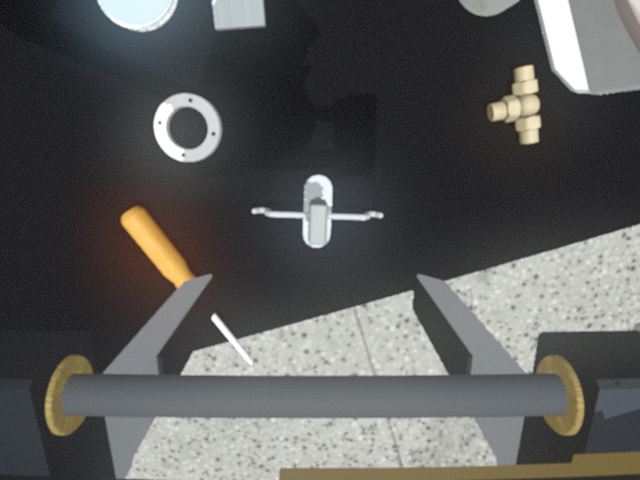

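The wrist view shows the hanger at (318,215), cross bar horizontal and foot vertical. The ring is at (188,128) and the tee at (520,105), both clear. Next: align and descend.

Request:
drive_tool([
  [[0.2,0.2,0],[0,0,0.036],0],
  [[0,0,3],[0,0,0],0],
  [[0,0,3],[0,0,0],0],
  [[0,0,3],[0,0,0],0],
  [[0,0,3],[0,0,0],0],
  [[0,0,2.5],[0,0,0],0],
  [[0,0,2],[0,0,0],0],
  [[0,0,0.6],[0,0,0],0],
  [[0,0,0],[0,0,0],0],
], grip_force=15)

```text
t: 2.95
ee_pos: [0.4498, -0.2897, 0.0338]
tool_rot: [[0.326, 0.945, -0.001], [0.945, -0.326, 0.001], [0.001, -0.002, -1.0]]
wrist_force: [-0.6, -0.1, -0.1]
grip_width: 0.999
finger_force: 0.0
```

Request:
drive_tool([
  [[0,0,0],[0,0,0],0.4],
  [[0,0,0],[0,0,0],0.6],
  [[0,0,0],[0,0,0],0.75],
  [[0,0,0],[0,0,0],0.8],
  [[0,0,0],[0,0,0],0.85],
  [[0,0,0],[0,0,0],0.9],
  [[0,0,0],[0,0,0],0.95],
  [[0,0,0],[0,0,0],1],
  [[0,0,0],[0,0,0],1],
  [[0,0,0],[0,0,0],1],
], grip_force=15)

```text
t: 3.95
ee_pos: [0.4502, -0.29, 0.0344]
tool_rot: [[0.326, 0.945, -0.0], [0.945, -0.326, -0.0], [-0.0, -0.0, -1.0]]
wrist_force: [0.1, -0.3, -0.5]
grip_width: 0.186
finger_force: 0.0
```

Request:
drive_tool([
  [[0,0,0],[0,0,0],1],
  [[0,0,0],[0,0,0],1],
  [[0,0,0],[0,0,0],1],
  [[0,0,0],[0,0,0],1],
  [[0,0,0],[0,0,0],1],
], grip_force=15)

```text
t: 4.45
ee_pos: [0.4502, -0.29, 0.0344]
tool_rot: [[0.326, 0.945, -0.0], [0.945, -0.326, -0.0], [-0.0, -0.0, -1.0]]
wrist_force: [0.3, -0.2, -0.6]
grip_width: 0.147
finger_force: 15.0
```

Request:
drive_tool([
  [[0,0,-1],[0,0,0],1],
  [[0,0,-3],[0,0,0],1],
  [[0,0,-3],[0,0,0],1],
  [[0,0,-3],[0,0,0],1],
  [[0,0,-3],[0,0,0],1],
  [[0,0,-3],[0,0,0],1],
  [[0,0,-1],[0,0,0],1],
  [[0,0,0],[0,0,-0.05],1],
  [[0,0,0],[0,0,-0.045],1],
])

```text
t: 5.35
ee_pos: [0.4498, -0.2897, 0.2045]
tool_rot: [[0.233, 0.972, -0.0], [0.972, -0.233, 0.0], [0.0, -0.0, -1.0]]
wrist_force: [0.0, 0.0, -2.8]
grip_width: 0.149
finger_force: 15.0
```

Run:
```python
from h import *
s=status.sense(); R=s["tool_rot"]; print(s["ee_pos"],R.round(3).tolist(),s["wrist_force"],s["grip_width"])
print(R.T@(np.array([.445,-.105,.205])-s["ee_pos"])*100)
```

```text
[ 0.44983233 -0.28972305  0.20445252] [[0.233, 0.972, -0.0], [0.972, -0.233, 0.0], [0.0, -0.0, -1.0]] [ 0.01228466  0.04172703 -2.80196726] 0.14918630546174796
[17.85172497 -4.77238654 -0.05296053]
```

Request:
drive_tool([
  [[1.5,-0.4,0],[0,0,0],1],
  [[2.5,-0.7,0],[0,0,0],1],
  [[2.5,-0.7,0],[0,0,0],1],
  [[2.5,-0.7,0],[0,0,0],1],
  [[2.5,-0.7,0],[0,0,0],1],
  [[2.5,-0.7,0],[0,0,0],1],
  [[2.5,-0.6,0],[0,0,0],1],
  [[1.4,-0.3,0],[0,0,0],1],
  [[0,0,0],[0,0,0],1],
  [[0,0,0],[0,0,0],1],
])

```text
t: 6.35
ee_pos: [0.4456, -0.1049, 0.2044]
tool_rot: [[0.234, 0.972, -0.0], [0.972, -0.234, -0.001], [-0.001, 0.0, -1.0]]
wrist_force: [1.2, 0.2, -1.5]
grip_width: 0.15
finger_force: 15.0
```

Run:
```python
from h import *
s=status.sense(); print(s["t"],s["ee_pos"],s["tool_rot"].round(3).tolist(),s["wrist_force"])
p,d,W,c=shot("wrist","w2"); np.savez("w2.npz",p=p,d=d,W=W,T=c["T"])
```

```text
6.35 [ 0.44556961 -0.10494127  0.20435391] [[0.234, 0.972, -0.0], [0.972, -0.234, -0.001], [-0.001, 0.0, -1.0]] [ 1.21509558  0.22064419 -1.45656191]
```

View pics/w2.png

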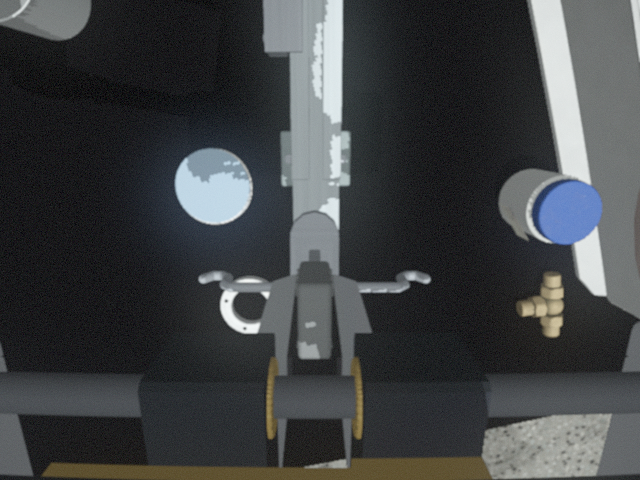

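The view shows the foot nose at about (315,213) between x=291 and 339. The rail behind it has lips at x=291 to 343, and the latch block is at (283,20). Next I'll measure the foot against the rail in the same picture.

```bash
cat > rel.py <<'E'
from h import *
def edges(W,m,ang,lo,hi,step):
    a=np.radians(ang); e=np.array([np.cos(a),np.sin(a)]); n=np.array([-e[1],e[0]])
    Q=W[m]; s=Q[:,:2]@e; t=Q[:,:2]@n; out=[]
    for k in np.arange(lo,hi,step):
        b=(s>=k)&(s<k+step)
        if b.sum()>15: out.append((k+step/2,*np.percentile(t[b],[1,99])))
    return np.array(out),s,t,Q
E
python3 - <<'E'
from rel import *
z=np.load("w2.npz"); W=z["W"]; p=z["p"]; ANG=76.4
inb=np.zeros(W.shape[:2],bool); inb[62:200,260:370]=1
o,s,t,Q=edges(W,inb&(W[...,2]>.079)&(W[...,2]<.09),ANG,-.2,.4,.01)
c=(o[:,1]+o[:,2])/2
for n,y in(("lo",o[:,1]),("hi",o[:,2]),("mid",c)):
    f=np.polyfit(o[:,0],y,1); print(n,"slope deg",np.degrees(f[0]).round(2),"n@s=.05",np.polyval(f,.05).round(5))
print("lip start s",np.percentile(s,[0.5,1,2]).round(4),"z",np.median(Q[:,2]).round(4)); print((o*1000).round(1).tolist())
inb[:]=0; inb[180:260,270:360]=1
m=inb&(W[...,2]>.06)&(W[...,2]<.075)
o,s,t,Q=edges(W,m,ANG,-.2,.4,.01); print("tongue",(o*1000).round(1).tolist(), np.median(Q[:,2]) if len(Q) else None)
inb[:]=0; inb[205:285,270:360]=1
o,s,t,Q=edges(W,inb&(W[...,2]>.165)&(W[...,2]<.19),ANG,-.2,.4,.005); print("foot",(o*1000).round(1).tolist(),np.median(Q[:,2]),s.max())
inb[:]=0; inb[260:300,190:440]=1
Q=W[inb&(W[...,2]>.18)&(W[...,2]<.21)&(W[...,1]>-.16)]; print("bar",len(Q),rect(Q[:,:2]))
a=np.radians(ANG); tc=status.sense()["ee_pos"][:2]; print("tcp s,n",tc@[np.cos(a),np.sin(a)],tc@[-np.sin(a),np.cos(a)])
E
```

```text
lo slope deg 0.64 n@s=.05 -0.47656
hi slope deg 0.35 n@s=.05 -0.44136
mid slope deg 0.49 n@s=.05 -0.45896
lip start s [0.0442 0.0453 0.0461] z 0.0851
[[45.0, -476.7, -441.3], [55.0, -476.6, -441.4], [65.0, -476.4, -441.5], [75.0, -476.3, -440.9], [85.0, -476.1, -441.1], [95.0, -476.0, -441.2], [105.0, -475.8, -441.3], [115.0, -475.7, -440.8], [125.0, -476.0, -440.9]]
tongue [[5.0, -476.6, -447.8], [15.0, -476.5, -441.7], [25.0, -476.3, -441.1], [35.0, -476.3, -441.1], [45.0, -476.6, -441.5]] 0.07113901812141099
foot [[7.5, -470.5, -445.2], [12.5, -470.3, -445.2], [17.5, -470.3, -445.3], [22.5, -470.7, -444.9], [27.5, -470.1, -445.5], [32.5, -468.5, -447.0], [37.5, -465.5, -450.2]] 0.1791378419600445 0.03828352887445412
bar 1702 (array([447.2, -97. ]), array([ 19.9, 121.8]), -13.55)
tcp s,n 0.0023810147748734973 -0.45796103990201176
```

Request:
drive_tool([
  [[0,0.11,0],[0,0,-0.006],1],
  [[0,0,1.5],[0,0,0],1],
  [[0,0,2.2],[0,0,0],1],
  [[0,0,2.2],[0,0,0],1],
  [[0,0,1.5],[0,0,0],1],
  [[0,0,1],[0,0,0],1],
  [[0,0,0.6],[0,0,0],1],
  [[0,0,0],[0,0,0],1],
  [[0,0,0],[0,0,0],1],
])

```text
t: 7.3
ee_pos: [0.4472, -0.1054, 0.1149]
tool_rot: [[0.229, 0.973, 0.001], [0.973, -0.229, -0.001], [-0.0, 0.001, -1.0]]
wrist_force: [0.6, 0.0, -1.0]
grip_width: 0.146
finger_force: 15.0
```

```bash
cat > meas.py <<'E'
from rel import *
s_=status.sense(); print(s_["t"],s_["ee_pos"].round(4),s_["tool_rot"].round(4).tolist(),s_["wrist_force"].round(2))
p,d,W,c=shot("wrist","w3"); np.savez("w3.npz",p=p,d=d,W=W,T=c["T"])
tc=s_["ee_pos"]; x=s_["tool_rot"][:2,0]; ANG=np.degrees(np.arctan2(x[1],x[0])); print("ANG",ANG)
W=W.copy(); W[...,:2]-=tc[:2]
near=(abs(W[...,0])<.15)
for nm,zl,zh,tl in(("lips",.080,.09,.025),("tongue",.066,.0735,.025),("foot",tc[2]-.0294,tc[2]-.021,.02)):
    a=np.radians(ANG); t=W[...,:2]@[-np.sin(a),np.cos(a)]; s=W[...,:2]@[np.cos(a),np.sin(a)]
    m=(W[...,2]>zl)&(W[...,2]<zh)&(abs(t)<tl)&(s>-.05)&(s<.12)
    o,s,t,Q=edges(W,m,ANG,-.05,.12,.01)
    print(nm,len(Q),[(int(r[0]*1e3),*(r[1:]*1e3).round(1).tolist()) for r in o],"z",np.median(Q[:,2]).round(4),"s",np.percentile(s,[1,99]).round(4))
E
python3 meas.py
```

```text
7.3 [ 0.4472 -0.1054  0.1149] [[0.2292, 0.9734, 0.001], [0.9734, -0.2292, -0.0005], [-0.0003, 0.0011, -1.0]] [ 0.64  0.01 -0.97]
ANG 76.75073129334737
lips 9833 [(5, -12.8, 12.5), (15, -12.7, 12.4), (25, -12.5, 12.2), (35, -10.4, 9.7), (45, -17.3, 17.8), (55, -17.5, 18.1), (65, -17.3, 17.9), (75, -17.1, 17.8), (85, -17.0, 18.0), (95, -17.3, 17.8), (105, -17.2, 18.0), (115, -17.4, 17.8)] z 0.0853 s [0.0072 0.1192]
tongue 4950 [(-4, -17.5, 18.4), (5, -17.4, 18.3), (15, -17.2, 18.0), (25, -17.5, 18.4), (35, -17.3, 18.0), (45, -4.9, 5.1), (55, -4.9, 5.0), (65, -4.9, 5.5), (75, -4.8, 5.4), (85, -4.8, 5.4), (95, -4.8, 5.3), (105, -5.2, 5.2), (115, -4.7, 5.2)] z 0.0711 s [-0.0042  0.1188]
foot 4569 [(5, -12.8, 12.5), (15, -12.7, 12.4), (25, -12.5, 12.2), (35, -9.8, 9.5), (45, -16.6, 17.7), (55, -17.3, 17.7), (65, -16.9, 17.8), (75, -16.6, 17.6), (85, -16.8, 17.9), (95, -17.0, 17.6), (105, -17.0, 17.5), (115, -16.9, 17.4)] z 0.0869 s [0.0036 0.1186]
```

View pics/w3.png

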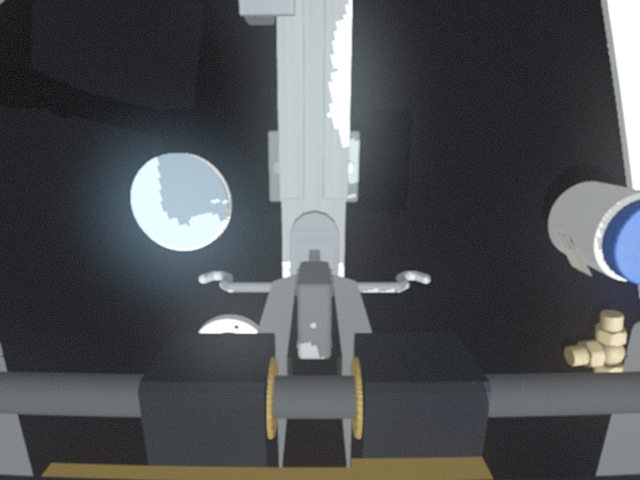

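The view shows the foot (nose at (315,212)) about 8 mm above the tongue, parallel to the slot and about 0.4 mm off its middle. Next: correct that offset and lower until I feel contact.

Request:
drive_tool([
  [[0,-0.045,0.3],[0,0,0],1],
  [[0,0,0.3],[0,0,0],1],
  [[0,0,0.1],[0,0,0],1],
  [[0,0,0],[0,0,0],1],
  [[0,0,0],[0,0,0],1],
])

```text
t: 7.85
ee_pos: [0.4463, -0.1049, 0.1075]
tool_rot: [[0.229, 0.973, 0.0], [0.973, -0.229, -0.0], [-0.0, 0.0, -1.0]]
wrist_force: [-0.8, -0.9, -1.7]
grip_width: 0.152
finger_force: 15.0
```

Request:
drive_tool([
  [[0,0,0.05],[0,0,0],1],
  [[0,0,0],[0,0,0],1],
  [[0,0,0],[0,0,0],1],
])

```text
t: 8.15
ee_pos: [0.4462, -0.1049, 0.107]
tool_rot: [[0.229, 0.973, 0.0], [0.973, -0.229, -0.0], [-0.0, 0.0, -1.0]]
wrist_force: [0.3, 0.5, -2.0]
grip_width: 0.147
finger_force: 15.0
```

Request:
drive_tool([
  [[0,0,0.05],[0,0,0],1],
  [[0,0,0],[0,0,0],1],
  [[0,0,0],[0,0,0],1],
])

```text
t: 8.45
ee_pos: [0.4462, -0.1049, 0.1064]
tool_rot: [[0.229, 0.973, -0.0], [0.973, -0.229, -0.0], [-0.0, -0.0, -1.0]]
wrist_force: [-0.5, -0.7, -2.2]
grip_width: 0.147
finger_force: 15.0
```

Request:
drive_tool([
  [[0,0,0.05],[0,0,0],1],
  [[0.2,0,0],[0,0,0],1],
  [[0.2,0,0],[0,0,0],1],
  [[0.2,0,0],[0,0,0],1],
  [[0.2,0,0],[0,0,0],1],
  [[0.2,0,0],[0,0,0],1],
  [[0,0,0],[0,0,0],1],
  [[0,0,0],[0,0,0],1],
])

```text
t: 9.25
ee_pos: [0.4486, -0.0951, 0.106]
tool_rot: [[0.229, 0.973, 0.0], [0.973, -0.229, -0.0], [-0.0, 0.0, -1.0]]
wrist_force: [0.8, -0.2, -1.9]
grip_width: 0.149
finger_force: 15.0
```

Request:
drive_tool([
  [[0.2,0,0],[0,0,0],1],
  [[0.2,0,0],[0,0,0],1],
  [[0.2,0,0],[0,0,0],1],
  [[0.2,0,0],[0,0,0],1],
  [[0.2,0,0],[0,0,0],1],
  [[0.2,0,0],[0,0,0],1],
  [[0.2,0,0],[0,0,0],1],
  [[0,0,0],[0,0,0],1],
  [[0,0,0],[0,0,0],1],
])

```text
t: 10.15
ee_pos: [0.4517, -0.0815, 0.1059]
tool_rot: [[0.229, 0.973, -0.0], [0.973, -0.229, -0.0], [-0.0, -0.0, -1.0]]
wrist_force: [0.3, 0.5, -1.6]
grip_width: 0.146
finger_force: 15.0
```

```bash
sed -i 's/"w3"/"w4"/' meas.py; python3 meas.py
```

```text
10.15 [ 0.4517 -0.0815  0.1059] [[0.2287, 0.9735, -0.0001], [0.9735, -0.2287, -0.0001], [-0.0001, -0.0, -1.0]] [ 0.28  0.46 -1.57]
ANG 76.77705848934312
lips 13423 [(5, -12.7, 12.5), (15, -17.9, 16.0), (25, -18.3, 17.1), (35, -18.6, 16.9), (45, -18.4, 16.7), (55, -18.7, 17.0), (65, -18.5, 16.7), (75, -18.3, 16.6), (85, -18.5, 16.8), (95, -18.4, 16.6), (105, -18.6, 24.4), (115, -18.5, 24.8)] z 0.0851 s [0.0076 0.1192]
tongue 3888 [(-4, -18.5, 17.1), (5, -18.4, 17.1), (15, -18.2, 16.8), (35, -5.8, 3.9), (45, -5.8, 3.9), (55, -6.3, 3.8), (65, -6.2, 3.8), (75, -6.1, 3.7), (85, -6.1, 3.7), (95, -6.5, 4.1), (105, -6.0, 19.5), (115, -5.9, 4.0)] z 0.0711 s [-0.002   0.1191]
foot 5562 [(5, -12.7, 12.5), (15, -17.7, 16.0), (25, -18.3, 17.1), (35, -18.7, 16.5), (45, -18.5, 16.7), (55, -18.8, 17.0), (65, -18.6, 16.6), (75, -18.3, 16.6), (85, -18.7, 16.9), (95, -18.5, 16.6), (105, -18.8, 18.8), (115, -18.9, 7.9)] z 0.0844 s [0.0043 0.1184]
```

Request:
drive_tool([
  [[0,0.075,0],[0,0,0],1],
  [[0,0,0],[0,0,0],1],
  [[0,0,0],[0,0,0],1],
  [[0,0,0],[0,0,0],1],
])

```text
t: 10.6
ee_pos: [0.4524, -0.0818, 0.1059]
tool_rot: [[0.229, 0.973, -0.0], [0.973, -0.229, -0.0], [-0.0, -0.0, -1.0]]
wrist_force: [0.6, -0.4, -1.6]
grip_width: 0.146
finger_force: 15.0
```

```bash
python3 meas.py
```

```text
10.6 [ 0.4524 -0.0818  0.1059] [[0.229, 0.9734, -0.0001], [0.9734, -0.229, -0.0001], [-0.0001, -0.0001, -1.0]] [ 0.57 -0.45 -1.56]
ANG 76.76167336958308
lips 13301 [(5, -12.7, 12.5), (15, -16.9, 17.0), (25, -17.8, 17.5), (35, -17.6, 17.5), (45, -17.9, 17.7), (55, -17.7, 17.4), (65, -17.6, 17.7), (75, -17.4, 17.5), (85, -17.6, 17.3), (95, -17.8, 17.6), (105, -17.7, 24.4), (115, -17.9, 24.6)] z 0.0852 s [0.0076 0.1192]
tongue 3924 [(-4, -17.9, 17.7), (5, -17.9, 17.6), (15, -17.6, 18.0), (35, -5.2, 5.0), (45, -5.2, 5.0), (55, -5.2, 4.9), (65, -5.1, 4.8), (75, -5.6, 4.8), (85, -5.5, 4.7), (95, -5.5, 4.6), (105, -5.5, 20.8), (115, -4.9, 4.5)] z 0.0711 s [-0.002   0.1191]
foot 5430 [(5, -12.7, 12.6), (15, -16.9, 16.5), (25, -17.6, 17.1), (35, -17.7, 17.7), (45, -18.0, 17.8), (55, -17.8, 17.5), (65, -18.1, 17.7), (75, -17.7, 17.6), (85, -17.7, 17.6), (95, -17.9, 17.6), (105, -17.8, 17.4), (115, -18.1, 8.3)] z 0.0843 s [0.0041 0.1184]
```

Request:
drive_tool([
  [[0.3,0,0],[0,0,0],1],
  [[0.3,0,0],[0,0,0],1],
  [[0.3,0,0],[0,0,0],1],
  [[0.3,0,0],[0,0,0],1],
  [[0.3,0,0],[0,0,0],1],
  [[0.3,0,0],[0,0,0],1],
  [[0.3,0,0],[0,0,0],1],
  [[0.3,0,0],[0,0,0],1],
  [[0,0,0],[0,0,0],1],
  [[0,0,0],[0,0,0],1],
])

```text
t: 11.65
ee_pos: [0.4579, -0.0583, 0.1059]
tool_rot: [[0.229, 0.974, -0.0], [0.974, -0.229, -0.0], [-0.0, -0.0, -1.0]]
wrist_force: [0.3, 0.1, -1.8]
grip_width: 0.146
finger_force: 15.0
```

Request:
drive_tool([
  [[0.3,0,0],[0,0,0],1],
  [[0.3,0,0],[0,0,0],1],
  [[0.3,0,0],[0,0,0],1],
  [[0.3,0,0],[0,0,0],1],
  [[0.3,0,0],[0,0,0],1],
  [[0.3,0,0],[0,0,0],1],
  [[0.3,0,0],[0,0,0],1],
  [[0.3,0,0],[0,0,0],1],
  [[0,0,0],[0,0,0],1],
  [[0,0,0],[0,0,0],1],
])

```text
t: 12.65
ee_pos: [0.4634, -0.0349, 0.1059]
tool_rot: [[0.229, 0.974, -0.0], [0.974, -0.229, -0.0], [-0.0, -0.0, -1.0]]
wrist_force: [0.3, -1.0, -2.3]
grip_width: 0.149
finger_force: 15.0
```

```bash
python3 meas.py
```

```text
12.65 [ 0.4634 -0.0349  0.1059] [[0.2287, 0.9735, -0.0001], [0.9735, -0.2287, -0.0002], [-0.0002, -0.0, -1.0]] [ 0.28 -0.97 -2.28]
ANG 76.78040670138074
lips 15471 [(5, -17.7, 17.5), (15, -18.0, 17.3), (25, -17.8, 17.6), (35, -18.1, 17.4), (45, -17.9, 17.2), (55, -18.2, 23.8), (65, -17.9, 24.6), (75, -17.8, 24.7), (85, -17.7, 24.7), (95, -17.8, 24.6), (105, -18.0, 24.7), (115, -18.0, 24.8)] z 0.0855 s [0.0049 0.1191]
tongue 3504 [(35, -5.2, 4.5), (45, -5.2, 4.4), (55, -5.7, 4.9), (65, -5.7, 4.8), (75, -5.6, 4.8), (85, -5.6, 4.7), (95, -5.5, 4.6), (105, -5.5, 4.6), (115, -5.4, 4.5)] z 0.0711 s [0.0354 0.1193]
foot 4516 [(5, -17.8, 17.7), (15, -18.1, 17.4), (25, -17.5, 17.6), (35, -18.1, 17.4), (45, -18.0, 17.6), (55, -18.3, 17.5), (65, -18.1, 8.5), (75, -17.9, 8.3), (85, -18.1, 8.2), (95, -17.9, 8.1), (105, -18.3, 8.5), (115, -18.5, 8.3)] z 0.0844 s [0.0053 0.1188]
```

Request:
drive_tool([
  [[0.2,0.03,0],[0,0,0.003],1],
  [[0.3,0,0],[0,0,0],1],
  [[0.3,0,0],[0,0,0],1],
  [[0.3,0,0],[0,0,0],1],
  [[0.3,0,0],[0,0,0],1],
  [[0.3,0,0],[0,0,0],1],
  [[0.3,0,0],[0,0,0],1],
  [[0,0,0],[0,0,0],1],
])

```text
t: 13.5
ee_pos: [0.4685, -0.0152, 0.106]
tool_rot: [[0.231, 0.973, 0.0], [0.973, -0.231, 0.0], [0.0, 0.0, -1.0]]
wrist_force: [0.5, -0.7, -1.7]
grip_width: 0.149
finger_force: 15.0
```

Request:
drive_tool([
  [[0.2,0,0],[0,0,0],1],
  [[0.2,0,0],[0,0,0],1],
  [[0.2,0,0],[0,0,0],1],
  [[0.2,0,0],[0,0,0],1],
  [[0.2,0,0],[0,0,0],1],
  [[0,0,0],[0,0,0],1],
])

```text
t: 14.1
ee_pos: [0.4707, -0.0056, 0.1059]
tool_rot: [[0.232, 0.973, 0.0], [0.973, -0.232, -0.0], [-0.0, 0.0, -1.0]]
wrist_force: [-0.4, 0.2, -1.9]
grip_width: 0.147
finger_force: 15.0
```

Request:
drive_tool([
  [[0.2,0,0],[0,0,0],1],
  [[0.2,0,0],[0,0,0],1],
  [[0.2,0,0],[0,0,0],1],
  [[0.2,0,0],[0,0,0],1],
  [[0.2,0,0],[0,0,0],1],
  [[0,0,0],[0,0,0],1],
])

```text
t: 14.7
ee_pos: [0.4737, 0.0037, 0.1061]
tool_rot: [[0.232, 0.973, 0.001], [0.973, -0.232, -0.001], [-0.0, 0.001, -1.0]]
wrist_force: [1.5, -2.0, -2.4]
grip_width: 0.148
finger_force: 15.0
```

Request:
drive_tool([
  [[0.1,0,0],[0,0,0],1],
  [[0.1,0,0],[0,0,0],1],
  [[0.1,0,0],[0,0,0],1],
  [[0,0,0],[0,0,0],1],
])

```text
t: 15.1
ee_pos: [0.4744, 0.007, 0.1061]
tool_rot: [[0.232, 0.973, 0.001], [0.973, -0.232, 0.0], [0.001, 0.001, -1.0]]
wrist_force: [2.7, -0.9, -2.4]
grip_width: 0.15
finger_force: 15.0
```

Request:
drive_tool([
  [[0.1,0,0],[0,0,0],1],
  [[0.1,0,0],[0,0,0],1],
  [[0.1,0,0],[0,0,0],1],
  [[0,0,0],[0,0,0],1],
])

```text
t: 15.5
ee_pos: [0.4748, 0.01, 0.1061]
tool_rot: [[0.232, 0.973, 0.001], [0.973, -0.232, 0.0], [0.001, 0.001, -1.0]]
wrist_force: [3.1, -1.6, -1.7]
grip_width: 0.148
finger_force: 15.0
```

Request:
drive_tool([
  [[0.1,0,0],[0,0,0],1],
  [[0.1,0,0],[0,0,0],1],
  [[0.1,0,0],[0,0,0],1],
  [[0,0,0],[0,0,0],1],
])

```text
t: 15.9
ee_pos: [0.4751, 0.0128, 0.1059]
tool_rot: [[0.232, 0.973, 0.0], [0.973, -0.232, 0.0], [0.0, 0.0, -1.0]]
wrist_force: [2.3, -2.0, -0.8]
grip_width: 0.148
finger_force: 15.0
```

Request:
drive_tool([
  [[0.1,0,0],[0,0,0],1],
  [[0.1,0,0],[0,0,0],1],
  [[0.1,0,0],[0,0,0],1],
  [[0,0,0],[0,0,0],1],
])

```text
t: 16.3
ee_pos: [0.4759, 0.0158, 0.1059]
tool_rot: [[0.232, 0.973, 0.0], [0.973, -0.232, 0.0], [0.0, 0.0, -1.0]]
wrist_force: [3.1, -1.1, -1.8]
grip_width: 0.148
finger_force: 15.0
```

```bash
sed -i 's/(s<.12)/(s<.1)/' meas.py; python3 meas.py
```

```text
16.3 [0.4759 0.0158 0.1059] [[0.2318, 0.9728, 0.0002], [0.9728, -0.2318, 0.0002], [0.0003, 0.0001, -1.0]] [ 3.09 -1.09 -1.84]
ANG 76.5952300406825
lips 13341 [(-45, -10.4, 10.4), (5, -17.7, 24.8), (15, -17.4, 24.6), (25, -17.3, 24.5), (35, -17.5, 24.6), (45, -17.4, 24.7), (55, -17.6, 24.6), (65, -17.4, 24.6), (75, -17.2, 24.6), (85, -17.1, 24.5), (95, -17.4, 24.6)] z 0.0863 s [0.0012 0.0991]
tongue 1967 [(35, -4.7, 5.0), (45, -5.2, 5.0), (55, -5.1, 4.9), (65, -5.1, 5.3), (75, -5.1, 5.3), (85, -5.0, 5.2)] z 0.0711 s [0.0351 0.085 ]
foot 3128 [(-45, -10.2, 10.2), (5, -17.7, 17.7), (15, -17.5, 8.5), (25, -17.8, 8.9), (35, -17.6, 8.5), (45, -17.8, 8.7), (55, -17.8, 9.1), (65, -17.6, 8.9), (75, -17.4, 8.8), (85, -17.5, 8.7), (95, -17.5, -9.8)] z 0.0844 s [0.0016 0.0981]
```

Request:
drive_tool([
  [[0.2,0,0],[0,0,0],1],
  [[0.2,0,0],[0,0,0],1],
  [[0.2,0,0],[0,0,0],1],
  [[0.2,0,0],[0,0,0],1],
  [[0.2,0,0],[0,0,0],1],
  [[0.2,0,0],[0,0,0],1],
  [[0.2,0,0],[0,0,0],1],
  [[0,0,0],[0,0,0],1],
])

```text
t: 17.15
ee_pos: [0.4792, 0.0297, 0.1059]
tool_rot: [[0.232, 0.973, 0.0], [0.973, -0.232, 0.001], [0.001, 0.0, -1.0]]
wrist_force: [3.3, -0.6, -2.0]
grip_width: 0.148
finger_force: 15.0
```

Request:
drive_tool([
  [[0.2,0,0],[0,0,0],1],
  [[0.2,0,0],[0,0,0],1],
  [[0.2,0,0],[0,0,0],1],
  [[0.2,0,0],[0,0,0],1],
  [[0.2,0,0],[0,0,0],1],
  [[0.2,0,0],[0,0,0],1],
  [[0,0,0],[0,0,0],1],
])

```text
t: 17.85
ee_pos: [0.482, 0.0414, 0.106]
tool_rot: [[0.232, 0.973, 0.0], [0.973, -0.232, 0.001], [0.001, 0.0, -1.0]]
wrist_force: [2.8, 0.2, -1.8]
grip_width: 0.15
finger_force: 15.0
```

Request:
drive_tool([
  [[0.1,0,0],[0,0,0],1],
  [[0.1,0,0],[0,0,0],1],
  [[0.1,0,0],[0,0,0],1],
  [[0.1,0,0],[0,0,0],1],
  [[0.1,0,0],[0,0,0],1],
  [[0.1,0,0],[0,0,0],1],
  [[0.1,0,0],[0,0,0],1],
  [[0.1,0,0],[0,0,0],1],
  [[0,0,0],[0,0,0],1],
])

```text
t: 18.75
ee_pos: [0.4838, 0.0489, 0.1059]
tool_rot: [[0.232, 0.973, 0.0], [0.973, -0.232, 0.0], [0.0, 0.0, -1.0]]
wrist_force: [3.1, -1.3, -1.6]
grip_width: 0.146
finger_force: 15.0
```

```bash
sed -i 's/"w4"/"w5"/' meas.py; python3 meas.py
```

```text
18.75 [0.4838 0.0489 0.1059] [[0.2319, 0.9727, 0.0002], [0.9727, -0.2319, 0.0004], [0.0004, 0.0001, -1.0]] [ 3.06 -1.32 -1.62]
ANG 76.59078296119246
lips 12517 [(-45, -10.4, 10.4), (5, -17.7, 24.8), (15, -17.4, 24.7), (25, -17.4, 24.7), (35, -17.5, 24.5), (45, -17.4, 24.7), (55, -17.7, 24.8), (65, -17.5, 24.6), (75, -17.3, 17.9), (85, -17.2, 17.7), (95, -17.4, 17.8)] z 0.0857 s [-0.0429  0.099 ]
tongue 1873 [(35, -4.7, 5.0), (45, -5.2, 5.0), (65, -5.0, 4.7), (75, -5.1, 5.3), (85, -5.0, 5.2), (95, -5.0, 5.2)] z 0.0712 s [0.0351 0.0996]
foot 3492 [(-45, -10.4, 10.2), (5, -17.9, 9.1), (15, -17.5, 8.5), (25, -17.8, 8.6), (35, -17.7, 8.7), (45, -17.9, 8.7), (55, -17.8, 8.4), (65, -17.6, 11.0), (75, -17.3, 18.0), (85, -17.6, 17.9), (95, -17.4, 18.0)] z 0.0844 s [-0.0443  0.0992]
```

View pics/w5.png

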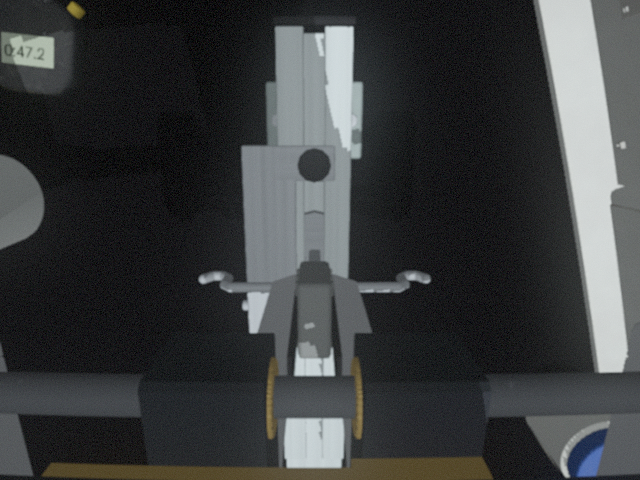

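The view shows the foot's nose through the slot at (315,212), with the stop under the knob at (315,165), roughly 15–20 mm further on. I'll creep from here.

Request:
drive_tool([
  [[0.1,0,0],[0,0,0],1],
  [[0.1,0,0],[0,0,0],1],
  [[0.1,0,0],[0,0,0],1],
  [[0.1,0,0],[0,0,0],1],
  [[0.1,0,0],[0,0,0],1],
  [[0.1,0,0],[0,0,0],1],
  [[0.1,0,0],[0,0,0],1],
  [[0.1,0,0],[0,0,0],1],
  [[0,0,0],[0,0,0],1],
])

```text
t: 19.7
ee_pos: [0.4856, 0.0569, 0.106]
tool_rot: [[0.232, 0.973, 0.0], [0.973, -0.232, 0.001], [0.001, -0.0, -1.0]]
wrist_force: [1.5, -0.5, -3.0]
grip_width: 0.148
finger_force: 15.0
```

Request:
drive_tool([
  [[0.1,0,0],[0,0,0],1],
  [[0.1,0,0],[0,0,0],1],
  [[0.1,0,0],[0,0,0],1],
  [[0,0,0],[0,0,0],1],
])

```text
t: 20.1
ee_pos: [0.4861, 0.0597, 0.1059]
tool_rot: [[0.232, 0.973, -0.0], [0.973, -0.232, 0.001], [0.001, -0.0, -1.0]]
wrist_force: [2.8, 0.7, -1.9]
grip_width: 0.147
finger_force: 15.0
```

Request:
drive_tool([
  [[0.1,0,0],[0,0,0],1],
  [[0.1,0,0],[0,0,0],1],
  [[0,0,0],[0,0,0],1],
])

```text
t: 20.4
ee_pos: [0.4865, 0.0616, 0.1059]
tool_rot: [[0.232, 0.973, -0.0], [0.973, -0.232, 0.0], [0.0, -0.0, -1.0]]
wrist_force: [2.4, 0.5, -1.6]
grip_width: 0.147
finger_force: 15.0
```

Request:
drive_tool([
  [[0.1,0,0],[0,0,0],1],
  [[0,0,0],[0,0,0],1],
])

```text
t: 20.6
ee_pos: [0.4866, 0.0625, 0.1059]
tool_rot: [[0.232, 0.973, -0.001], [0.973, -0.232, 0.0], [0.0, -0.001, -1.0]]
wrist_force: [2.9, 1.3, -2.5]
grip_width: 0.147
finger_force: 15.0
```

Request:
drive_tool([
  [[0.1,0,0],[0,0,0],1],
  [[0,0,0],[0,0,0],1],
])

```text
t: 20.8
ee_pos: [0.4864, 0.0633, 0.1058]
tool_rot: [[0.232, 0.973, -0.001], [0.973, -0.232, 0.0], [-0.0, -0.001, -1.0]]
wrist_force: [0.9, 0.6, -2.0]
grip_width: 0.146
finger_force: 15.0
```

Request:
drive_tool([
  [[0.1,0,0],[0,0,0],1],
  [[0,0,0],[0,0,0],1],
  [[0,0,0],[0,0,0],1],
])

```text
t: 21.1
ee_pos: [0.4867, 0.0642, 0.1057]
tool_rot: [[0.232, 0.973, -0.001], [0.973, -0.232, -0.0], [-0.0, -0.001, -1.0]]
wrist_force: [0.2, 0.5, -2.0]
grip_width: 0.148
finger_force: 15.0
```

Request:
drive_tool([
  [[0.1,0,0],[0,0,0],1],
  [[0,0,0],[0,0,0],1],
  [[0,0,0],[0,0,0],1],
])

```text
t: 21.4
ee_pos: [0.487, 0.0647, 0.1058]
tool_rot: [[0.232, 0.973, -0.001], [0.973, -0.232, -0.001], [-0.001, -0.001, -1.0]]
wrist_force: [-1.4, -1.3, -1.7]
grip_width: 0.147
finger_force: 15.0
```

Request:
drive_tool([
  [[0.05,0,0],[0,0,0],1],
  [[0,0,0],[0,0,0],1],
  [[0,0,0],[0,0,0],1],
])

```text
t: 21.7
ee_pos: [0.4871, 0.0649, 0.1058]
tool_rot: [[0.231, 0.973, -0.001], [0.973, -0.231, -0.002], [-0.002, -0.001, -1.0]]
wrist_force: [-2.1, -5.3, -0.2]
grip_width: 0.152
finger_force: 15.0
```

Request:
drive_tool([
  [[0.05,0,0],[0,0,0],1],
  [[0,0,0],[0,0,0],1],
  [[0,0,0],[0,0,0],1],
])

```text
t: 22.0
ee_pos: [0.4872, 0.0651, 0.1059]
tool_rot: [[0.231, 0.973, -0.001], [0.973, -0.231, -0.002], [-0.002, -0.001, -1.0]]
wrist_force: [-2.9, -5.1, -0.6]
grip_width: 0.152
finger_force: 15.0
```

Request:
drive_tool([
  [[0.05,0,0],[0,0,0],1],
  [[0,0,0],[0,0,0],1],
  [[0,0,0],[0,0,0],1],
])

```text
t: 22.3
ee_pos: [0.4873, 0.0654, 0.106]
tool_rot: [[0.231, 0.973, -0.001], [0.973, -0.231, -0.003], [-0.003, -0.001, -1.0]]
wrist_force: [-3.4, -5.8, 0.7]
grip_width: 0.147
finger_force: 15.0
```

```bash
sed -i 's/"w5"/"w6"/' meas.py; python3 meas.py | head -2
python3 - <<'E'
import cv2,numpy as np
p=cv2.imread("pics/w6.png"); a=cv2.resize(p[120:360,180:460],None,fx=2.4,fy=2.4,interpolation=cv2.INTER_CUBIC); cv2.imwrite("pics/w6c.png",cv2.convertScaleAbs(a,alpha=1.6,beta=10))
E
```

```text
22.3 [0.4873 0.0654 0.106 ] [[0.231, 0.9729, -0.0013], [0.9729, -0.231, -0.0025], [-0.0027, -0.0007, -1.0]] [-3.45 -5.76  0.69]
ANG 76.64192201893997
```

View pics/w6c.png

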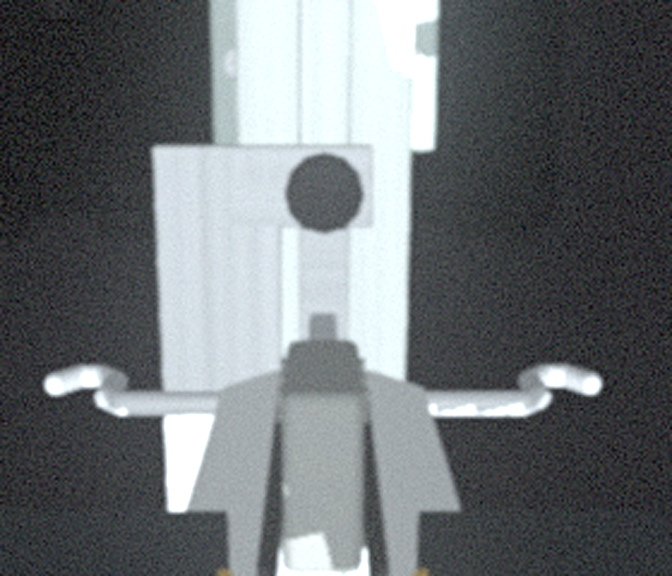

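The view shows the foot filling the slot right up to the stop under the knob at (324,193), pushing about 6 N. The catch is hidden, so I'm relying on feel: the catch's side push disappeared just before the stop. Now relax the push, lower to the floor and release.

Request:
drive_tool([
  [[-0.05,0,0],[0,0,0],1],
  [[0,0,0.05],[0,0,0],1],
  [[0,0,0.05],[0,0,0],1],
  [[0,0,0],[0,0,0],1],
  [[0,0,0],[0,0,0],1],
])

```text
t: 22.85
ee_pos: [0.4875, 0.0652, 0.1051]
tool_rot: [[0.231, 0.973, -0.001], [0.973, -0.231, -0.002], [-0.002, -0.0, -1.0]]
wrist_force: [-2.1, -5.9, 0.8]
grip_width: 0.15
finger_force: 15.0
```

Request:
drive_tool([
  [[0,0,0],[0,0,0],0.82],
  [[0,0,0],[0,0,0],0.8],
  [[0,0,0],[0,0,0],0.75],
  [[0,0,0],[0,0,0],0.7],
  [[0,0,0],[0,0,0],0.65],
  [[0,0,0],[0,0,0],0.6],
  [[0,0,0],[0,0,0],0.6],
  [[0,0,0],[0,0,0],0.6],
])

```text
t: 23.65
ee_pos: [0.4878, 0.0661, 0.105]
tool_rot: [[0.232, 0.973, 0.0], [0.973, -0.232, -0.0], [-0.0, 0.0, -1.0]]
wrist_force: [0.2, 1.0, -0.0]
grip_width: 0.4
finger_force: 0.0
```

Request:
drive_tool([
  [[0,0,-0.5],[0,0,0],0.6],
  [[0,0,-1],[0,0,0],0.6],
  [[0,0,-2],[0,0,0],0.5],
  [[-2,0,-2],[0,0,0],0.5],
  [[-3,0,-2],[0,0,0],0.5],
  [[-4,0,-2],[0,0,0],0.5],
  [[-4,0,-1],[0,0,0],0.5],
  [[0,0,0],[0,0,0],0.5],
  [[0,0,0],[0,0,0],0.5],
])

```text
t: 24.55
ee_pos: [0.4579, -0.0609, 0.2109]
tool_rot: [[0.234, 0.972, 0.002], [0.972, -0.234, 0.0], [0.001, 0.002, -1.0]]
wrist_force: [1.2, 0.5, -0.7]
grip_width: 0.502
finger_force: 0.0
```

Run:
```python
from h import *
print(status.sense()["ee_pos"])
p,d,W,c=shot("wrist","w7"); np.savez("w7.npz",p=p,W=W)
Q=W[(W[...,2]>.125)&(W[...,2]<.142)&(abs(W[...,0]-.487)<.04)&(abs(W[...,1]-.065)<.04)]; print("grip",len(Q),np.median(Q,0),rect(Q[:,:2]))
a=np.radians(76.6); e=np.array([np.cos(a),np.sin(a)])
K=np.array(c["intrinsics"]);T=np.linalg.inv(np.array(c["T"]))
q=T[:3,:3]@np.array([.487,.05,.09])+T[:3,3]; u,v=(K@q)[:2]/q[2]; print(u,v)
u,v=int(np.clip(u,120,520)),int(np.clip(v,90,390))
b=cv2.resize(p[v-90:v+90,u-120:u+120],None,fx=3.3,fy=3.3,interpolation=cv2.INTER_CUBIC); cv2.imwrite("pics/w7c.png",cv2.convertScaleAbs(b,alpha=1.3,beta=20))
```

```text
[ 0.45785377 -0.06086997  0.21087874]
grip 1586 [0.48716012 0.06439297 0.13475912] (array([487.2,  64.6]), array([33.1, 15.3]), 76.4)
317.251487506421 73.75384537946513
```

View pics/w7c.png

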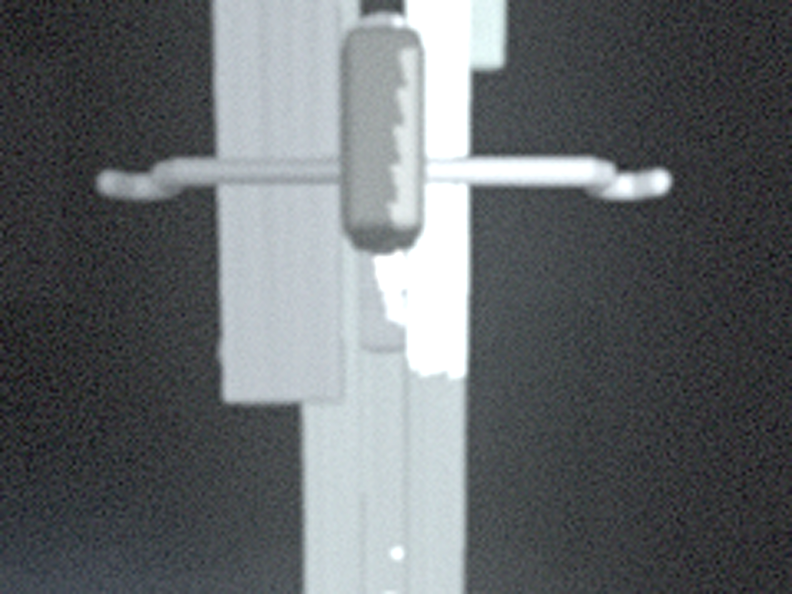

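The view shows the hanger upright and centred, with the foot's tail at (383,350) and only a faint nub of the catch pin at (220,347). I'll compare that nub with the pictures where the catch was held back.

Run:
```python
import cv2,numpy as np
o=[]
for n,(u,v) in dict(w5=(252,305),w7=(265,95),w3=(262,10)).items():
    p=cv2.imread(f"pics/{n}.png"); v=max(v,25)
    b=cv2.resize(p[v-25:v+25,u-22:u+22],(260,295),interpolation=cv2.INTER_NEAREST); o.append(cv2.convertScaleAbs(b,alpha=1.5,beta=30))
cv2.imwrite("pics/cmp.png",np.hstack(o))
```

```text
(no output)
```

View pics/cmp.png

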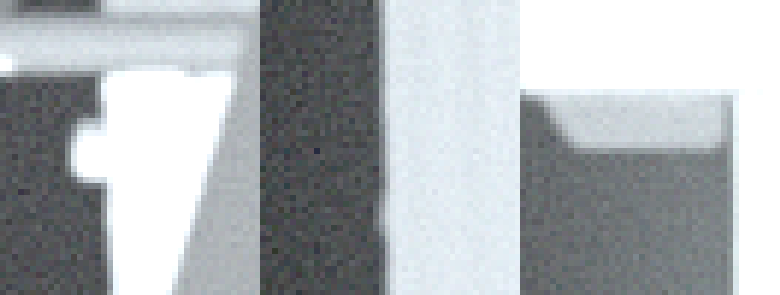

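The comparison settles it. With the catch held back the pin stuck out clearly ((85,150), about 6 px). Now it is nearly flush ((385,212), under 1 px), so the catch has sprung out. Handing in.

```bash
python3 -c "
from plant import manip; print(manip.sign_off())"
```

```text
the job is handed in; nothing more can be done
None
```

The hanger is in the rail against the stop, released and upright. The pin on the latch block is nearly flush again, so the catch looks sprung out behind it; I handed the job in at about 25 s and no verdict came back.

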